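Stand the angle bracket up and square it in the corner stop

ROBOT

A 7-joint arm with a two-finger parallel gripper is mounted at the origin on a cart in front of the work surface, level with it; the furniture and walls round the work are solid. World frame = base frame: x ahead of the robot, y to its left, z up, the work surface at z = 0. Lengths are in m, angles in degrees, forces in N, time in s.
With the tool pointing down it reaches from about 0.425 to 0.925 m from the base axis. Payload 6.8 kg.
Tool frame: the origin (TCP) lies at the very end of the fingers, on their centre line; the grasp point (between the pads) lies 19 mm behind it; z points along the fingers, y is the line along which they close (so a half turn about z gives the same grasp; the last joint's range is limited). The gripper opens to 85 mm and grips with 20 to 120 N. Pads are 22 mm wide; open, the fingers measure 114 mm over their backs; the gripper's body (76 mm by 85 mm) begins 54 mm behind the grasp point. The pads swing forward as they close: fully open they stand 13 mm farther back than shut.
Start: joints at [70.812, 27.33, 1.283, 89.118, -0.659, 63.558, -4.761], TCP at [0.152, -0.658, 0.231] pointing down, gripper open.
Joint ranges: [-169.35, 169.35], [-19.33, 120.38], [-80.79, 83.38], [13.8, 139.57], [-78.32, 258.32], [9.67, 109.79], [-169.56, 169.56]. Speed limits (degrees/s): [136.94, 136.94, 180, 180, 180, 180, 180].

INTERFACE

Orientations are given as a 3x3 rotation matrix whose columns are the frame's x, y, z axes.
In Python, from bench import read_state, optics, job, nets gives the robot as it stands. The module is installed in compiled form; this text tells all that it offers.
- The arm moves only by the shell command python3 -m jog 'ROWS' [FORCE]. ROWS is a JSON object of lists of equal length, an entry for each row: "slide": the shift along the tool's x, y, z in mm, a list of three; "turn": the turn, a rotation vector about the tool's x, y, z in rad, a list of three; "fingers": the opening, from -1 (shut) to 1 (fully open). In form: {"slide": [[x, y, z], ...], "turn": [[ax, ay, az], ...], "fingers": [fingers, ...]}. A call has 1 to 5 rows; each row shifts and turns the commanded pose from where the row before left it, along the tool's axes as they then stand; what a row does not reach is not made up. A row lasts 1/10 s, in which the tool goes at most 50 mm and 8.59 degrees, less where a joint would pass 70% of its speed; a pose out of reach is approached as far as the arm can. A call with a gripper value outside its range is refused whole. The fingers move at their own pace and stop on an object; FORCE is the grip in N (left out, the last holds). Time passes only in rows, so rows that do not move let the fingers close. It gives the time, the measured TCP pose, the force, the opening and the grip force at its end, in the units of the state.
- read_state(): the state, without advancing time (a new reading comes with each control period).
- optics.capture(name): name is "scene" or "side" or "wrist"; returns a dict with "pixels" (420x560x3 uint8, red, green, blue), "range_z" (420x560 float32, m along the optical axis (not along the pixel's ray), 0 where there is no reading), "fx", "fy", "cx", "cy" (pixels), "dist" ([k1, k2, p1, p2, k3] as OpenCV has them; the pictures are not rectified), "rvec" (rotation vector, rad) and "tvec" (3), from world to camera coordinates, as OpenCV has them. Camera axes: x right, y down, z forward; pixel columns grow to the right and rows downward; lengths in m; the calibration is good to about 2 mm. A picture is of the moment at which its call begins.
- job.sign_off(): hands the job in; it is judged then, once.
Trained networks look in a picture, given as the dict that the camera call returned (one of the last four; its "shot" number tells which), for a name from the list of things; names that differ only in an ending like _2 or _b are one class to them, and where a whole thing is asked for, a point or a joint stands for the part that bears it (a point fixed in the world has none). Each returns a list of dicts, best first, with "p" (0 to 1); they miss things now and then, are a little off and sometimes report something else, mostly with a low value. They report only what shows in the picture. A call takes as long as a camera call.
- nets.search_frame(picture, label): "point" ([x, y, z] in m, in world coordinates, good to about 4 mm: the middle of the surface that is visible of it).
- nets.masks_of(picture, label): "pixels" (420x560 bool, what is visible of it).
- nets.landmark_of(picture, label): "point" ([x, y, z] in m, in world coordinates, good to about 4 mm: a listed point, or the origin of a listed thing).
The state is a dict: "clock": time; "q": joint angles; "joint_vel": joint speeds; "effort": joint torques, N m; "tool_pos": TCP position; "orientation": TCP orientation; "ft_force": force on the tool from outside, world axes, zero at the start; "torque": the same for the moment, N m; "grip_width": finger opening in m; "finger_force": force on a finger pad.
Only numpy, scipy, OpenCV 4.12 (cv2) and the standard library are available. Lean on these libraries where they do the work, as an engineer would, in place of code of your own. Each camera call takes 0.05 s, during which the arm holds its last target. There are 200 camera calls.

TASK

The yellow angle bracket lies on its long leg. Without lifting it, tip it over its corner so that it stands on its short leg with the long leg upright, and let go of it there on the bench. Then take it again by the standing leg, lift it clear of the bench by a few centimetres, keep it upright and set it down in the corner stop, long leg flush against the silver back fence and its side edge flush against the blue side stop, and leave the other things on the bench where they are.

Things in the scene. Friction and masses are not known exactly. Their poses are not given: they have to be found in the camera images.
- bracket_corner (a point): Middle of the outer corner edge of a loose yellow L-shaped angle bracket (two flat legs, 8 mm thick, 46 mm wide, at right angles; long leg 85 mm, short leg 55 mm, measured from the outer corner). x runs from this edge along the long leg's outer face, z along the short leg's, y along the edge. At the start z points up, the long leg flat on the bench; once tipped, x points up.
- bracket_long_leg (a point): Centre of the bracket's long leg (axes as bracket_corner). The leg fills x 0 to 85, z 0 to 8, y -23 to 23 mm from the corner point; this point is at x 42.5, z 4.
- bracket_short_leg (a point): Centre of the bracket's short leg (axes as bracket_corner). The leg fills z 0 to 55, x 0 to 8, y -23 to 23 mm from the corner point; this point is at x 4, z 27.5. The steel bracket weighs 0.3 to 0.5 kg; pinched lightly (about 5 N) across its 46 mm width near the end of a leg it pivots between the finger pads, pinched hard it does not.
- stop: Corner stop fixed to the bench, z up. Origin: on the bench, where the middle of the bracket's corner edge belongs. There the bracket stands on the bare bench: long leg's outer face on the back fence (stop x = 0), short leg pointing to stop -x, bracket y along stop +y, its +y side edge on the side stop (stop y = 23 mm).
- stop_back (a point): Top centre of the front face of the silver back fence (axes as stop). The face is the plane x = 0 of the stop; the fence fills x 0 to 12, y -37 to 37 mm and is 26 mm high, with a 6 mm high flange behind it to x = 33.
- stop_side (a point): Top centre of the inner face of the blue side stop (axes as stop). The face is the plane y = 23 mm of the stop; the block fills y 23 to 37, x -26 to 0 mm and is 50 mm high, with a 6 mm high foot outside it to y = 55.
- red_tin: Bystander: red round tin, 56 mm across, 72 mm high, loose; origin at the centre of its underside.
- small_carton: Bystander: small cardboard carton 58x71x98 mm, loose; origin at the centre of its underside.
- tape_roll: Bystander: black roll of tape with a yellow core, 67 mm across, 19 mm high, lying flat, loose; origin at the centre of its underside.
- screwdriver: Bystander: screwdriver with yellow and blue handle, 150 mm long, 21 mm thick, lying, loose; origin under its middle.
- frame_jig: Fixed solid obstacle: aluminium frame jig, rails 0.232 m high over x 0.33 to 0.67, y -0.22 to 0.14 m (clamps on it to 0.29, a post near y 0.1 to 0.6). Its lever post stands at x 0.376, y -0.495 m with a head at x 0.30 to 0.475, y -0.515 to -0.475 m, 0.315 m high; the red-knobbed lever on it is swung up to the robot's right, up to 0.41 m high. Origin at its underside.

How it is judged:
By the outcome, as a careful person would: the job done as asked, in the order asked, and still so for the second after the job is handed in, with the robot touching nothing.
It also fails if it takes over 64 s, if anything falls off the work surface, if the arm or the gripper's body presses on something with over 40 N, if the wrist force passes 120 N, or if a joint passes its speed limit or range.

## Working session

There is one attempt and no reset: what is moved stays moved. The work goes in short steps, Python scripts to look and compute and a shell command to move; the robot and the scene stay as the last step left them, time stands still between calls to the robot, and variables do not carry over. Pictures are saved under pics/ and viewed, at most 10 in all, crops included, and the job is handed in when it is done.

```bash
mkdir -p pics
cat > h.py <<'E'
import numpy as np, cv2
from bench import read_state, optics, job, nets
def cap(n,save=None):
    p=optics.capture(n)
    if save: cv2.imwrite('pics/'+save,p['pixels'][:,:,::-1])
    return p
def K(p): return np.array([[p['fx'],0,p['cx']],[0,p['fy'],p['cy']],[0,0,1.]])
def cloud(p,mask):
    v,u=np.nonzero(mask&(p['range_z']>0)); z=p['range_z'][v,u]
    n=cv2.undistortPoints(np.stack([u,v],1).astype(float)[:,None],K(p),np.array(p['dist']))[:,0]
    c=np.c_[n*z[:,None],z]; R=cv2.Rodrigues(np.array(p['rvec']))[0]
    return (c-np.array(p['tvec']).ravel())@R
def proj(p,X): return cv2.projectPoints(np.array(X,float),np.array(p['rvec']),np.array(p['tvec']),K(p),np.array(p['dist']))[0][:,0]
E
python3 - <<'E'
from h import *
np.set_printoptions(precision=4,suppress=True)
s=read_state();print(s['tool_pos'],s['orientation'],s['grip_width'],s['ft_force'])
for c in ['scene','side']:
    p=cap(c,c+'0.png')
    for l in ['bracket_corner','bracket_long_leg','bracket_short_leg','stop','stop_back','stop_side','red_tin','small_carton','tape_roll','screwdriver']:
        r=nets.landmark_of(p,l)
        print(c,l,[(np.array(d['point']),round(d['p'],2)) for d in r[:2]])
E
```

```text
[ 0.1517 -0.6571  0.2303] [[ 0.9744  0.2249 -0.0005]
 [ 0.2249 -0.9744  0.0017]
 [-0.0001 -0.0018 -1.    ]] 0.08576744668749163 [-0.5258  0.2999 -0.6836]
scene bracket_corner [(array([ 0.4498, -0.3772, -0.0038]), 0.91)]
scene bracket_long_leg [(array([ 0.4406, -0.3356,  0.0013]), 0.64), (array([ 0.4909, -0.5317,  0.0043]), 0.59)]
scene bracket_short_leg [(array([ 0.4477, -0.3767,  0.0246]), 0.59)]
scene stop [(array([ 0.6165, -0.3481,  0.0019]), 0.97)]
scene stop_back [(array([ 0.6186, -0.3497,  0.0315]), 0.91)]
scene stop_side [(array([ 0.6045, -0.3274,  0.049 ]), 0.59)]
scene red_tin [(array([ 0.7165, -0.298 , -0.0005]), 0.8)]
scene small_carton [(array([ 0.729 , -0.2114,  0.0013]), 0.79)]
scene tape_roll [(array([ 0.4921, -0.5308,  0.005 ]), 0.85), (array([ 0.6054, -0.3291,  0.0512]), 0.61)]
scene screwdriver [(array([ 0.6178, -0.4349, -0.0007]), 0.81)]
side bracket_corner [(array([ 0.447 , -0.3753, -0.0032]), 0.66), (array([ 0.7316, -0.2168, -0.0004]), 0.37)]
side bracket_long_leg [(array([ 0.4412, -0.3381,  0.003 ]), 0.87), (array([ 0.7262, -0.2154,  0.001 ]), 0.59)]
side bracket_short_leg [(array([ 0.4511, -0.3758,  0.0296]), 0.86), (array([ 0.4912, -0.5327, -0.0035]), 0.56)]
side stop [(array([ 0.6182, -0.3506, -0.0006]), 0.9)]
side stop_back [(array([ 0.6209, -0.351 ,  0.0298]), 0.89)]
side stop_side []
side red_tin [(array([ 0.7169, -0.2999, -0.0032]), 0.61)]
side small_carton [(array([ 0.6044, -0.3232,  0.0501]), 0.7), (array([ 0.7274, -0.2139,  0.0024]), 0.58)]
side tape_roll [(array([ 0.4914, -0.5328, -0.001 ]), 0.65)]
side screwdriver [(array([ 0.6195, -0.4333,  0.0018]), 0.82), (array([ 0.4929, -0.5324, -0.0016]), 0.52)]
```

View pics/scene0.png

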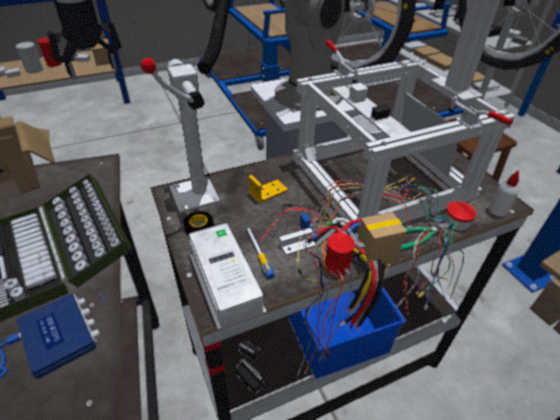

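View pics/side0.png

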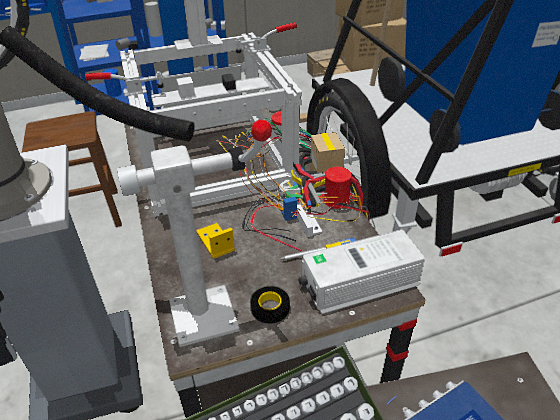

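Run:
```python
from h import *
np.set_printoptions(precision=4,suppress=True)
for c in ['scene','side']:
    p=cap(c)
    for l in ['bracket_corner','stop']:
        r=nets.masks_of(p,l)
        if not r: print(c,l,'none');continue
        C=cloud(p,r[0]['pixels']); print(c,l,r[0]['p'],len(C),C.min(0),C.max(0))
        np.save(f'pics/{c}_{l}.npy',C)
        if l=='bracket_corner':
            for lo,hi in ((0.003,.014),(.02,.07)):
                Q=C[(C[:,2]>lo)&(C[:,2]<hi)][:,:2].astype(np.float32)
                if len(Q)>10: print(lo,cv2.minAreaRect(Q),len(Q))
        else:
            for n,Q in(('all',C),('back',C[(C[:,2]>.02)&(C[:,2]<.031)]),('backtop',C[(C[:,2]>.024)&(C[:,2]<.029)]),('side',C[C[:,2]>.035]),('sidetop',C[(C[:,2]>.047)])):
                if len(Q)>10: print(n,cv2.minAreaRect(Q[:,:2].astype(np.float32)),len(Q))
```

```text
scene bracket_corner 0.71 540 [ 0.4136 -0.3849 -0.0028] [ 0.473  -0.2964  0.0559]
0.003 ((0.44192540645599365, -0.33934447169303894), (0.04852256923913956, 0.08312950283288956), 9.346129417419434) 326
0.02 ((0.44882485270500183, -0.3775205910205841), (0.04807758703827858, 0.008377841673791409), 13.661201477050781) 171
scene stop 0.72 770 [ 0.5625 -0.3882 -0.0026] [ 0.6596 -0.2863  0.0513]
all ((0.618885338306427, -0.32970893383026123), (0.06502850353717804, 0.1265285313129425), 25.194381713867188) 770
back ((0.6272993087768555, -0.34756308794021606), (0.04657319188117981, 0.07095522433519363), 24.232410430908203) 227
backtop ((0.6263511776924133, -0.3485269546508789), (0.04404062032699585, 0.06879177689552307), 24.220375061035156) 127
side ((0.6047441363334656, -0.3209628760814667), (0.027201594784855843, 0.014550062827765942), 0.8218574523925781) 98
sidetop ((0.6053575277328491, -0.32071414589881897), (0.025360019877552986, 0.014090410433709621), 1.1899865865707397) 49
side bracket_corner 0.94 794 [ 0.4127 -0.3849 -0.0017] [ 0.4802 -0.2959  0.057 ]
0.003 ((0.44003602862358093, -0.33
[... 163 characters left out ...]
03773725033), 11.090533256530762) 389
side stop 0.75 763 [ 0.59   -0.3889 -0.0028] [ 0.6533 -0.2764  0.0523]
all ((0.6210808753967285, -0.3347940444946289), (0.05596698820590973, 0.11231759935617447), 13.012898445129395) 763
back ((0.614139974117279, -0.3496468961238861), (0.036301665008068085, 0.07846542447805405), 9.84270191192627) 230
backtop ((0.6095971465110779, -0.35032883286476135), (0.03631570562720299, 0.07344621419906616), 0.4939499497413635) 158
side ((0.6030391454696655, -0.32137325406074524), (0.026098666712641716, 0.016043491661548615), 0.7523336410522461) 122
sidetop ((0.6031931638717651, -0.3215778172016144), (0.015341052785515785, 0.025992106646299362), 87.33415985107422) 58
```

The scene view shows the bracket at about (267,188) with its short leg standing, and the stop at about (300,238). The screwdriver is at (262,255) and the tape roll at (200,222). In the side view the bracket is at (215,240), the blue side stop at (290,207), and the lever post stands just in front. I'll start by lifting and yawing so the fingers close along the bracket's width.

```bash
Z='-0.14'; python3 -m jog '{"slide":[[0,0,-20],[0,0,-20],[0,0,-20],[0,0,-10],[0,0,0]],"turn":[[0,0,-0.14],[0,0,-0.14],[0,0,-0.14],[0,0,-0.14],[0,0,-0.14]],"fingers":[1,1,1,1,1]}' 20
python3 -m jog '{"slide":[[0,0,0],[0,0,0],[0,0,0],[0,0,0],[0,0,0]],"turn":[[0,0,-0.14],[0,0,-0.14],[0,0,-0.14],[0,0,-0.14],[0,0,-0.14]],"fingers":[1,1,1,1,1]}'
python3 -m jog '{"slide":[[0,0,0],[0,0,0]],"turn":[[0,0,-0.11],[0,0,0]],"fingers":[1,1]}'
cat > go.py <<'E'
import sys; from h import *
# python3 go.py x y z : remaining displacement to world target in current tool axes (mm)
s=read_state(); t=np.array(s['tool_pos']); R=np.array(s['orientation']).reshape(3,3)
print('t',s['clock'],'pos',t.round(4),'xdir',R[:,0].round(3),'zdir',R[:,2].round(3),'f',np.round(s['ft_force'],1),'q',np.round(s['q'],0))
for a in sys.argv[1:]:
    w=np.array([float(v) for v in a.split(',')]); print('slide',((w-t)@R*1000).round(1)); t=w
E
python3 go.py 0.15,-0.45,0.3 0.27,-0.36,0.3 0.40,-0.33,0.3
```

```text
clock: 1.9
tool_pos: [0.152, -0.6587, 0.3037]
orientation: [[0.596, 0.803, 0.001], [0.803, -0.596, -0.004], [-0.002, 0.003, -1.0]]
ft_force: [-0.0, 0.1, -0.0]
grip_width: 0.0856
finger_force: 0.0
clock: 2.4
tool_pos: [0.1517, -0.6577, 0.3013]
orientation: [[-0.062, 0.998, -0.0], [0.998, 0.062, 0.0], [0.0, -0.0, -1.0]]
ft_force: [0.7, 0.2, 0.0]
grip_width: 0.0854
finger_force: 0.0
clock: 2.6
tool_pos: [0.1516, -0.6578, 0.3012]
orientation: [[-0.166, 0.986, 0.0], [0.986, 0.166, 0.0], [0.0, 0.0, -1.0]]
ft_force: [-0.2, -0.3, 0.3]
grip_width: 0.0855
finger_force: 0.0
t 2.6 pos [ 0.1516 -0.6578  0.3012] xdir [-0.166  0.986  0.   ] zdir [ 0.  0. -1.] f [-0.2 -0.3  0.3] q [ 83.  25. -16.  83.   7.  72.  76.]
slide [205.1  32.9   1.3]
slide [ 68.8 133.3   0. ]
slide [  8.  133.2   0. ]
```

```bash
python3 -m jog '{"slide":[[34,5,0],[34,6,0],[34,6,0],[34,5,0],[34,6,0]],"turn":[[0,0,0],[0,0,0],[0,0,0],[0,0,0],[0,0,0]],"fingers":[1,1,1,1,1]}' | head -2
python3 -m jog '{"slide":[[34,5,0],[20,30,0],[20,35,0],[16,35,0],[12,33,0]],"turn":[[0,0,0],[0,0,0],[0,0,0],[0,0,0],[0,0,0]],"fingers":[1,1,1,1,1]}' | head -2
python3 -m jog '{"slide":[[3,33,0],[2,33,0],[2,33,0],[1,33,0],[0,0,0]],"turn":[[0,0,0],[0,0,0],[0,0,0],[0,0,0],[0,0,0]],"fingers":[1,1,1,1,1]}' | head -2
cat > see.py <<'E'
import sys; from h import *
from scipy.optimize import minimize
np.set_printoptions(precision=4,suppress=True)
p=cap('wrist',sys.argv[1])
for l in sys.argv[2:]:
    print(l,[(np.array(d['point']),round(d['p'],2)) for d in nets.landmark_of(p,l)[:2]])
    m=nets.masks_of(p,l)
    if m:
        C=cloud(p,m[0]['pixels']); print(' mask',m[0]['p'],len(C),C.min(0),C.max(0))
        np.save('pics/wrist_'+l+'.npy',C)
        for lo,hi in ((.003,.014),(.02,.031),(.035,.05),(.045,.065),(.07,.1)):
            Q=C[(C[:,2]>lo)&(C[:,2]<hi)][:,:2].astype(np.float32)
            if len(Q)>30: print(' z',lo,hi,np.round(np.r_[cv2.minAreaRect(Q)[0],cv2.minAreaRect(Q)[1],cv2.minAreaRect(Q)[2]],4),len(Q))
E
python3 see.py w1.png bracket_corner stop; python3 go.py 0.44,-0.31,0.1
```

```text
clock: 3.1
tool_pos: [0.1511, -0.4841, 0.3013]
clock: 3.6
tool_pos: [0.2717, -0.3607, 0.3018]
clock: 4.1
tool_pos: [0.4037, -0.33, 0.3016]
bracket_corner [(array([ 0.4467, -0.3746,  0.0036]), 0.7)]
 mask 0.78 2936 [ 0.4108 -0.3831  0.0009] [ 0.4695 -0.2937  0.056 ]
 z 0.003 0.014 [ 0.4398 -0.3353  0.0458  0.078  10.1635] 2323
 z 0.02 0.031 [ 0.4466 -0.3727  0.0445  0.001  10.3751] 81
 z 0.035 0.05 [ 0.4464 -0.3725  0.0453  0.0017 10.6343] 153
 z 0.045 0.065 [ 0.4469 -0.376   0.0454  0.0078 10.1522] 335
stop [(array([ 0.6174, -0.3444,  0.0012]), 0.83)]
 mask 0.95 1840 [ 0.5902 -0.3883 -0.0024] [ 0.653  -0.2958  0.0509]
 z 0.003 0.014 [ 0.621  -0.3407  0.0532  0.0959 11.0012] 625
 z 0.02 0.031 [ 0.6203 -0.346   0.0388  0.0809 22.9383] 596
 z 0.035 0.05 [ 0.6037 -0.3208  0.0142  0.0265 89.6941] 335
 z 0.045 0.065 [ 0.6038 -0.3208  0.0141  0.0263 89.6941] 283
t 4.35 pos [ 0.3983 -0.333   0.3013] xdir [-0.162  0.987 -0.   ] zdir [-0.001 -0.    -1.   ] f [-0.5  0.7 -0.6] q [ 62.  12. -33. 103.   7.  67.  36.]
slide [ 16.   45.1 201.2]
```

```bash
python3 -m jog '{"slide":[[9,20,10],[9,20,40],[0,0,40],[0,0,40],[0,0,40]],"turn":[[0,0,0],[0,0,0],[0,0,0],[0,0,0],[0,0,-0.015]],"fingers":[1,1,1,1,1]}' | head -3
python3 -m jog '{"slide":[[0,0,30],[0,0,20],[0,0,20],[0,0,0],[0,0,0]],"turn":[[0,0,0],[0,0,0],[0,0,0],[0,0,0],[0,0,0]],"fingers":[1,0.3,0.3,0.3,0.3]}'
python3 go.py 0.4349,-0.309,0.005
```

```text
clock: 4.85
tool_pos: [0.4349, -0.3088, 0.1302]
orientation: [[-0.178, 0.984, 0.0], [0.984, 0.178, -0.001], [-0.001, 0.0, -1.0]]
clock: 5.35
tool_pos: [0.4354, -0.3086, 0.0617]
orientation: [[-0.179, 0.984, -0.0], [0.984, 0.179, -0.0], [-0.0, -0.0, -1.0]]
ft_force: [0.9, 0.4, 0.0]
grip_width: 0.0557
finger_force: 0.0
t 5.35 pos [ 0.4354 -0.3086  0.0617] xdir [-0.179  0.984 -0.   ] zdir [-0. -0. -1.] f [0.9 0.4 0. ] q [ 51.  30. -29. 115.  22.  41.  19.]
slide [-0.3 -0.6 56.7]
```

Run:
```python
from h import *
p=cap('side')
im=p['pixels'][180:300,150:310,::-1]; cv2.imwrite('pics/s1.png',cv2.resize(im,None,fx=4,fy=4,interpolation=2))
```

```text
(no output)
```

View pics/s1.png

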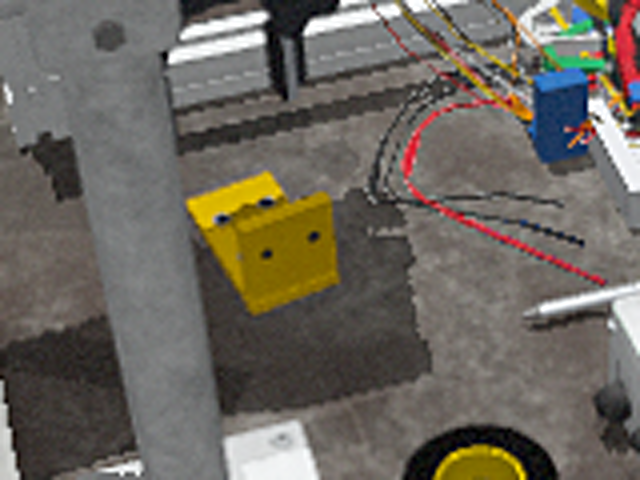

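The crop shows the bracket at about (265,240), and one fingertip above it at (290,95). The other fingertip is hidden behind the post. The alignment looks plausible, so I'll go down.

```bash
python3 -m jog '{"slide":[[0,-0.5,25],[0,0,20],[0,0,8],[0,0,4],[0,0,0]],"turn":[[0,0,0],[0,0,0],[0,0,0],[0,0,0],[0,0,0]],"fingers":[0.3,0.3,0.3,0.3,0.3]}' |grep -v ori
python3 -m jog '{"slide":[[0,0,0],[0,0,0],[0,0,0],[0,0,0],[0,0,0]],"turn":[[0,0,0],[0,0,0],[0,0,0],[0,0,0],[0,0,0]],"fingers":[0,0,-0.2,-0.2,-0.2]}' 20 |grep -v ori
```

```text
clock: 5.9
tool_pos: [0.4358, -0.3083, 0.0049]
ft_force: [0.3, -0.4, -0.2]
grip_width: 0.0553
finger_force: 0.0
clock: 6.4
tool_pos: [0.4375, -0.3094, 0.0072]
ft_force: [-1.7, 1.1, 18.0]
grip_width: 0.0346
finger_force: 8.6
```

The reading of 34.6 mm and 18 N upward means the tips slid over the top of the leg. I'll lift, open and go lower.

```bash
python3 -m jog '{"slide":[[0,0,-8],[0,0,0],[0,0,0],[0,0,0],[0,0,0]],"turn":[[0,0,0],[0,0,0],[0,0,0],[0,0,0],[0,0,0]],"fingers":[-0.2,0.3,0.3,0.3,0.3]}' |grep -v ori
python3 -m jog '{"slide":[[0,0,6],[0,0,4],[0,0,2],[0,0,0]],"turn":[[0,0,0],[0,0,0],[0,0,0],[0,0,0]],"fingers":[0.3,0.3,0.3,0.3]}' |grep -v ori; python3 see.py w2.png bracket_corner; python3 go.py 0.4349,-0.309,0.0
```

```text
clock: 6.9
tool_pos: [0.4352, -0.3079, 0.012]
ft_force: [0.6, 0.5, 0.2]
grip_width: 0.0554
finger_force: 0.0
clock: 7.3
tool_pos: [0.4351, -0.3078, -0.0003]
ft_force: [-1.8, 1.0, 0.6]
grip_width: 0.0555
finger_force: 0.0
bracket_corner []
 mask 0.77 13729 [ 0.4116 -0.3611 -0.0013] [ 0.4674 -0.293   0.0095]
 z 0.003 0.014 [ 0.4393 -0.3282  0.0462  0.0645  9.915 ] 13466
t 7.45 pos [ 4.355e-01 -3.081e-01  3.000e-04] xdir [-0.18   0.984 -0.   ] zdir [ 0. -0. -1.] f [-0.5  0.2 -0.6] q [ 48.  36. -25. 116.  26.  34.  16.]
slide [-0.8 -0.8  0.3]
```

```bash
python3 -m jog '{"slide":[[-0.5,0,1],[0,0,0],[0,0,0],[0,0,0],[0,0,0]],"turn":[[0,0,0],[0,0,0],[0,0,0],[0,0,0],[0,0,0]],"fingers":[0.15,0.1,0.05,0.05,0.05]}' 20 |grep -v ori
```

```text
clock: 7.95
tool_pos: [0.4356, -0.3087, -0.0005]
ft_force: [-0.2, 0.2, 3.5]
grip_width: 0.0453
finger_force: 20.8
```

View pics/w2.png

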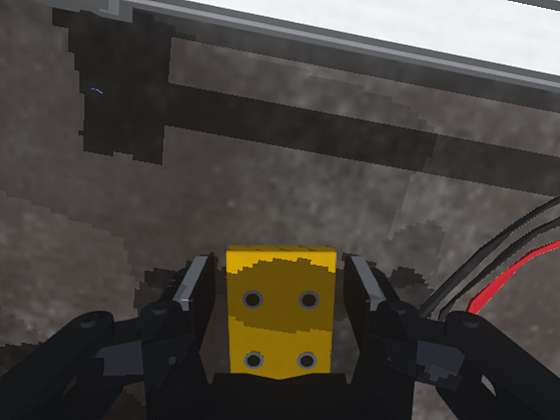

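The wrist view shows the leg end centred between the two pads (leg x 225–337, pads at 200 and 355). The bracket is now gripped with 20.8 N. I'll see whether the opening setting gives a lighter pinch.

```bash
python3 -m jog '{"slide":[[0,0,0],[0,0,0]],"turn":[[0,0,0],[0,0,0]],"fingers":[0.07,0.07]}' 5 |tail -2
python3 -m jog '{"slide":[[0,0,0],[0,0,0]],"turn":[[0,0,0],[0,0,0]],"fingers":[0.08,0.08]}' 5 |tail -2
python3 -m jog '{"slide":[[0,0,0],[0,0,0]],"turn":[[0,0,0],[0,0,0]],"fingers":[0.09,0.09]}' |tail -2
```

```text
grip_width: 0.0456
finger_force: 8.3
grip_width: 0.046
finger_force: 0.2
grip_width: 0.0466
finger_force: 0.0
```

```bash
python3 -m jog '{"slide":[[0,0,0],[0,0,0],[-0.8,0,-7.5],[-1.6,0,-7.4],[-2.4,0,-7.2]],"turn":[[0,0,0],[0,0,0],[0,0,0],[0,0,0],[0,0,0]],"fingers":[0.072,0.072,0.072,0.072,0.072]}' 20 |grep -v ori
python3 -m jog '{"slide":[[-3,0,-6.8],[-3.8,0,-6.6]],"turn":[[0,0,0],[0,0,0]],"fingers":[0.072,0.072]}'|grep -v ori
cat > tilt.py <<'E'
from h import *
u=np.array([-.177,.984])
for c in ['side','scene']:
    p=cap(c); m=nets.masks_of(p,'bracket_corner')
    if not m: print(c,'none'); continue
    C=cloud(p,m[0]['pixels']); h=(C[:,:2]-[.4476,-.3799])@u*1000; z=C[:,2]*1000
    print(c,round(m[0]['p'],2),len(C),'h',np.percentile(h,[1,50,99]).round(),'z',np.percentile(z,[1,50,99]).round(),'h at top',h[z>np.percentile(z,95)].mean().round(),'h at bottom',h[z<np.percentile(z,5)].mean().round())
    print([(np.round(nets.landmark_of(p,l)[0]['point'],3)) for l in ('bracket_corner','bracket_long_leg','bracket_short_leg') if nets.landmark_of(p,l)])
E
python3 tilt.py
```

```text
clock: 9.05
tool_pos: [0.4362, -0.3134, 0.0221]
ft_force: [0.6, -0.3, -1.5]
grip_width: 0.0459
finger_force: 4.0
clock: 9.25
tool_pos: [0.4376, -0.3203, 0.0356]
ft_force: [-0.7, 0.1, -1.7]
grip_width: 0.0462
finger_force: 3.8
side 0.7 1067 h [-25.  31.  71.] z [-0. 31. 51.] h at top -13.0 h at bottom 15.0
[array([ 0.449, -0.374, -0.001]), array([ 0.444, -0.343,  0.021]), array([ 0.452, -0.388,  0.027])]
scene 0.69 517 h [-25.  27.  67.] z [ 0. 26. 50.] h at top -22.0 h at bottom 9.0
[array([ 0.449, -0.378, -0.003]), array([ 0.443, -0.342,  0.02 ]), array([ 0.452, -0.389,  0.026])]
```

It's pivoting about 28° with the corner in place, so I'll carry on.

```bash
python3 -m jog '{"slide":[[-4.5,0,-6.1],[-5.1,0,-5.5],[-5.6,0,-5.1],[-6.1,0,-4.4],[-6.6,0,-3.8]],"turn":[[0,0,0],[0,0,0],[0,0,0],[0,0,0],[0,0,0]],"fingers":[0.072,0.072,0.072,0.072,0.072]}' |grep -v ori
python3 tilt.py
```

```text
clock: 10.55
tool_pos: [0.4428, -0.348, 0.0604]
ft_force: [-1.4, 1.8, 0.9]
grip_width: 0.0458
finger_force: 3.5
side 0.97 1240 h [-44.  14.  44.] z [-1. 35. 74.] h at top 40.0 h at bottom 18.0
[array([ 0.448, -0.373, -0.004]), array([ 0.444, -0.36 ,  0.037]), array([ 0.454, -0.398,  0.017])]
scene 0.72 574 h [-44.   7.  39.] z [-1. 30. 68.] h at top 36.0 h at bottom 2.0
[array([ 0.448, -0.376, -0.   ]), array([ 0.453, -0.398,  0.014])]
```

```bash
python3 -m jog '{"slide":[[-6.9,0,-3],[-7.2,0,-2.3],[-7.3,0,-1.6],[-7.6,0,-0.7],[-5,0,0.2]],"turn":[[0,0,0],[0,0,0],[0,0,0],[0,0,0],[0,0,0]],"fingers":[0.072,0.072,0.072,0.072,0.072]}' |grep -v ori
python3 -m jog '{"slide":[[0,0,0]],"turn":[[0,0,0]],"fingers":[0.072]}'|grep -v ori
python3 tilt.py; python3 go.py 0.45,-0.3799,0.06
```

```text
clock: 11.8
tool_pos: [0.4491, -0.3827, 0.0676]
ft_force: [-0.8, 0.1, 5.5]
grip_width: 0.0459
finger_force: 3.9
clock: 11.9
tool_pos: [0.449, -0.3825, 0.0675]
ft_force: [-0.8, 0.9, 5.4]
grip_width: 0.0459
finger_force: 4.0
side 0.71 1353 h [-54.  -3.  37.] z [-1. 23. 84.] h at top 7.0 h at bottom 4.0
[array([ 0.45 , -0.375, -0.002]), array([ 0.452, -0.38 ,  0.041]), array([ 0.455, -0.411,  0.01 ])]
scene 0.57 641 h [-53.  -6.  34.] z [-3. 13. 94.] h at top -4.0 h at bottom 11.0
[array([ 0.449, -0.377,  0.001]), array([ 0.449, -0.376,  0.043]), array([ 0.451, -0.406,  0.006])]
t 12.7 pos [ 0.4488 -0.3809  0.0671] xdir [-0.18   0.984 -0.   ] zdir [ 0. -0. -1.] f [-0.5  0.2  5.5] q [ 56.  34. -28. 107.  22.  45.  26.]
slide [0.7 1.4 7.2]
```

```bash
python3 -m jog '{"slide":[[0,0,0],[0,0,0],[0,0,0],[0,0,-20],[0,0,-40]],"turn":[[0,0,0],[0,0,0],[0,0,0],[0,0,0],[0,0,0]],"fingers":[0.3,0.6,0.6,0.6,0.6]}' |grep -v ori
python3 -m jog '{"slide":[[0,0,-30],[0,0,-30],[0,0,-30],[0,0,0],[0,0,0]],"turn":[[0,0,0],[0,0,0],[0,0,0],[0,0,0],[0,0,0]],"fingers":[0.6,0.6,0.6,0.6,0.6]}' |grep -v ori
python3 tilt.py; python3 see.py w3.png bracket_corner stop; python3 go.py 0.45,-0.3799,0.06
python3 - <<'E'
from h import *
p=cap('side')
im=p['pixels'][180:300,150:310,::-1]; cv2.imwrite('pics/s2.png',cv2.resize(im,None,fx=4,fy=4,interpolation=2))
C=np.load('pics/wrist_bracket_corner.npy')
for lo,hi in ((.08,.095),(.03,.078),(.003,.013)):
    Q=C[(C[:,2]>lo)&(C[:,2]<hi)]; print(len(Q),Q.mean(0),cv2.minAreaRect(Q[:,:2].astype(np.float32)) if len(Q)>5 else 0)
E
```

```text
clock: 13.2
tool_pos: [0.4465, -0.3794, 0.1246]
ft_force: [-0.0, 0.0, 0.1]
grip_width: 0.0689
finger_force: 0.0
clock: 13.7
tool_pos: [0.4488, -0.3809, 0.2174]
ft_force: [-0.4, 0.4, -0.4]
grip_width: 0.0683
finger_force: 0.0
side 0.58 1383 h [-55.  -8.   3.] z [-1. 22. 85.] h at top -5.0 h at bottom -19.0
[array([ 0.45 , -0.377, -0.001]), array([ 0.45 , -0.385,  0.039]), array([ 0.455, -0.409,  0.006])]
scene 0.71 652 h [-55.  -9.  42.] z [-2. 12. 84.] h at top -5.0 h at bottom 7.0
[array([ 0.449, -0.376, -0.003]), array([ 0.451, -0.379,  0.041]), array([ 0.454, -0.405,  0.001])]
bracket_corner [(array([ 0.4475, -0.3761,  0.0018]), 0.55)]
 mask 0.8 2595 [ 0.426  -0.4386 -0.0022] [ 0.4797 -0.3768  0.0864]
 z 0.003 0.014 [ 0.4527 -0.4076  0.0458  0.055  10.3105] 1096
 z 0.02 0.031 [ 0.448  -0.3809  0.0447  0.0006 10.5591] 112
 z 0.035 0.05 [ 0.4481 -0.3809  0.0448  0.0007 10.3417] 183
 z 0.045 0.065 [ 0.4483 -0.3808  0.0452  0.0014  9.7275] 255
 z 0.07 0.1 [ 0.4487 -0.3847  0.0451  0.0084 10.7502] 778
stop [(array([ 0.6177, -0.3426, -0.0004]), 0.64), (array([ 0.454 , -0.4057,  0.0035])
[... 241 characters left out ...]
263 88.9624] 546
 z 0.045 0.065 [ 0.6035 -0.3209  0.0138  0.0263 88.9624] 493
t 14.75 pos [ 0.4488 -0.3809  0.2172] xdir [-0.18   0.984 -0.   ] zdir [ 0. -0. -1.] f [-0.  0. -0.] q [ 59.  23. -33. 100.  14.  60.  32.]
slide [  0.7   1.4 157.2]
616 [ 0.44872124 -0.3843217   0.08386386] ((0.44867801666259766, -0.38476788997650146), (0.04509434849023819, 0.008280586451292038), 10.376139640808105)
646 [ 0.44809545 -0.38090478  0.05560368] ((0.4481881260871887, -0.3808479607105255), (0.04538577422499657, 0.0014733319403603673), 9.844254493713379)
1092 [ 0.45500149 -0.41896816  0.00742951] ((0.4526963531970978, -0.40761303901672363), (0.045759014785289764, 0.05502190440893173), 10.310541152954102)
```

View pics/s2.png

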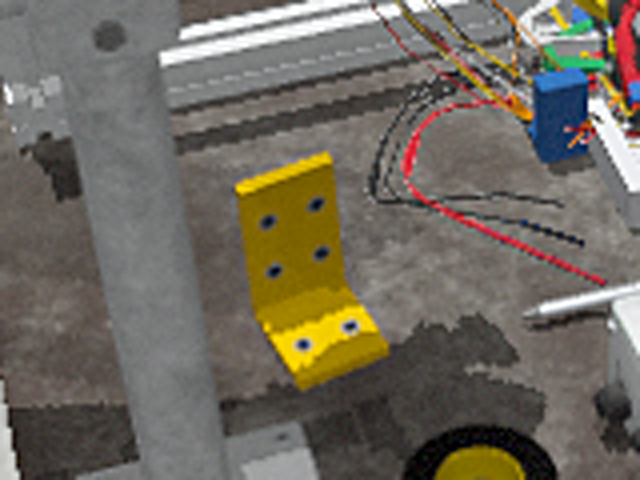

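View pics/w3.png

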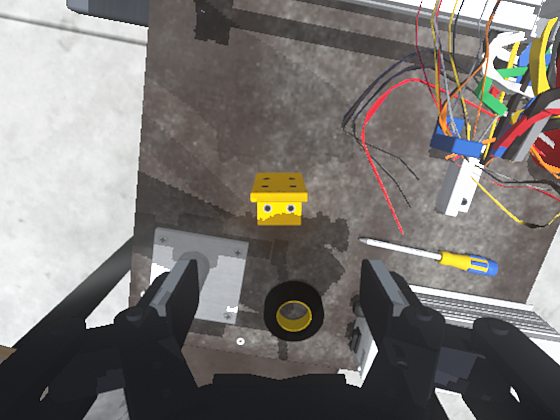

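The side view shows the bracket standing on its short leg with the long leg upright, at about (295,270), and free. The wrist view agrees: the top edge is at (278,198), square to the fingers. Next is the hard regrasp.

```bash
python3 -m jog '{"slide":[[-3.7,0,40],[0,0,40],[0,0,40],[0,0,24],[0,0,10]],"turn":[[0,0,0],[0,0,0],[0,0,0],[0,0,0],[0,0,0]],"fingers":[0.6,0.6,0.6,0.6,0.6]}' |grep -v ori
python3 -m jog '{"slide":[[0,0,10],[0,0,0],[0,0,0],[0,0,0],[0,0,0]],"turn":[[0,0,0],[0,0,0],[0,0,0],[0,0,0],[0,0,0]],"fingers":[0.6,0.2,-0.2,-0.4,-0.4]}' 80 |grep -v ori
```

```text
clock: 15.3
tool_pos: [0.448, -0.3836, 0.0605]
ft_force: [0.1, -0.1, 0.2]
grip_width: 0.068
finger_force: 0.0
clock: 15.8
tool_pos: [0.4499, -0.3849, 0.0542]
ft_force: [-1.2, -0.1, 3.1]
grip_width: 0.0444
finger_force: 82.2
```

```bash
python3 -m jog '{"slide":[[0,0,-10],[0,0,-10],[0,0,-10],[0,0,-10],[0,0,-10]],"turn":[[0,0,0],[0,0,0],[0,0,0],[0,0,0.1],[0,0,0.145]],"fingers":[-0.4,-0.4,-0.4,-0.4,-0.4]}' |grep -v ori
python3 -m jog '{"slide":[[0,0,0],[0,0,0],[0,0,0],[0,0,0],[0,0,0]],"turn":[[0,0,0.145],[0,0,0.145],[0,0,0.145],[0,0,0.145],[0,0,0.145]],"fingers":[-0.4,-0.4,-0.4,-0.4,-0.4]}' |grep -v ori
python3 -m jog '{"slide":[[0,0,0],[0,0,0],[0,0,0],[0,0,0],[0,0,0]],"turn":[[0,0,0.145],[0,0,0.145],[0,0,0.145],[0,0,0.145],[0,0,0.145]],"fingers":[-0.4,-0.4,-0.4,-0.4,-0.4]}' |grep -v ori
python3 -m jog '{"slide":[[0,0,0],[0,0,0]],"turn":[[0,0,0.068],[0,0,0]],"fingers":[-0.4,-0.4]}' |grep -v ori; python3 go.py 0.59,-0.365,0.105
```

```text
clock: 16.3
tool_pos: [0.4494, -0.3846, 0.1042]
ft_force: [0.2, -0.2, -4.3]
grip_width: 0.0448
finger_force: 82.2
clock: 16.8
tool_pos: [0.4497, -0.3844, 0.104]
ft_force: [-0.3, -0.0, -4.3]
grip_width: 0.0445
finger_force: 82.2
clock: 17.3
tool_pos: [0.4498, -0.3843, 0.1039]
ft_force: [-0.3, 0.5, -2.9]
grip_width: 0.0445
finger_force: 82.2
clock: 17.5
tool_pos: [0.4499, -0.3842, 0.1038]
ft_force: [0.2, -0.5, -4.4]
grip_width: 0.0442
finger_force: 82.2
t 17.5 pos [ 0.4499 -0.3842  0.1038] xdir [ 1.    -0.011  0.001] zdir [ 0.001 -0.    -1.   ] f [ 0.2 -0.5 -4.4] q [ 39.  28.  -5. 107.   4.  45. -59.]
slide [139.9 -20.7  -1. ]
```

```bash
python3 -m jog '{"slide":[[20,-3,0],[40,-6,0],[40,-6,0],[25,-4,0],[15,-2,0]],"turn":[[0,0,0],[0,0,0],[0,0,0],[0,0,0],[0,0,0]],"fingers":[-0.4,-0.4,-0.4,-0.4,-0.4]}' |grep -v ori
python3 -m jog '{"slide":[[0,0,0]],"turn":[[0,0,0]],"fingers":[-0.4]}' |grep -v ori
python3 see.py w4.png stop bracket_corner; python3 go.py 0.61,-0.351,0.055
python3 - <<'E'
from h import *
for c in ('scene','side'):
    p=cap(c)
    for l in('bracket_corner','stop'):
        m=nets.masks_of(p,l)
        if m:
            C=cloud(p,m[0]['pixels']);print(c,l,round(m[0]['p'],2),len(C),C.min(0).round(4),C.max(0).round(4))
            np.save(f'pics/{c}2_{l}.npy',C)
E
```

```text
clock: 18.0
tool_pos: [0.5928, -0.3631, 0.1035]
ft_force: [0.2, 0.0, -2.9]
grip_width: 0.0446
finger_force: 82.1
clock: 18.1
tool_pos: [0.5927, -0.363, 0.1034]
ft_force: [0.1, 0.5, -3.9]
grip_width: 0.0445
finger_force: 82.2
stop [(array([ 0.6197, -0.3467, -0.0006]), 0.66)]
 mask 0.57 7494 [ 0.5726 -0.3909 -0.0022] [ 0.6522 -0.2943  0.0511]
 z 0.003 0.014 [ 0.6211 -0.3421  0.0912  0.0577 89.162 ] 3205
 z 0.02 0.031 [ 0.6313 -0.3475  0.0565  0.0719 22.5408] 2493
 z 0.035 0.05 [ 0.6046 -0.3211  0.0145  0.0258 89.915 ] 1164
 z 0.045 0.065 [ 0.6046 -0.3211  0.0145  0.0257 89.491 ] 1056
bracket_corner [(array([ 0.5977, -0.3617,  0.0533]), 0.69)]
 mask 0.74 9896 [ 0.572  -0.3953 -0.0014] [ 0.6006 -0.332   0.1353]
 z 0.035 0.05 [ 0.5995 -0.3631  0.0406  0.0004 89.8631] 37
 z 0.045 0.065 [ 0.5996 -0.3645  0.0456  0.0017 89.786 ] 751
 z 0.07 0.1 [ 0.5993 -0.3648  0.0461  0.0022 89.7838] 2211
t 18.35 pos [ 0.5881 -0.366   0.1032] xdir [ 1.    -0.012 -0.001] zdir [-0.001 -0.    -1.   ] f [ 0.1  0.1 -4. ] q [ 30.  36.  -5.  92.   4.  52. -67.]
slide [ 21.8 -15.3  48.2]
scene bracket_corner 0.84 724 [ 0.4806 -0.3963 -0.0006] [ 0.5991 -0.3402  0.1344]
scene stop 0.8 755 [ 0.591  -0.3881 -0.0037] [ 0.661  -0.2985  0.0505]
side bracket_corner 0.68 694 [ 0.5391 -0.3922 -0.0033] [ 0.5945 -0.2998  0.132 ]
side stop 0.62 411 [ 0.5907 -0.3894 -0.0029] [ 0.6476 -0.3146  0.0602]
```

View pics/w4.png

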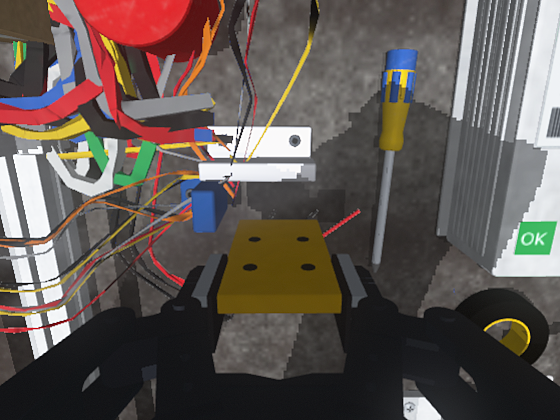

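The wrist view shows the bracket's outer face at (280,265). The fence top lies ahead along row 170 (columns 200–315), and the blue side stop is at (205,205). All of it is close to square. I'll measure the gaps from this same view.

Run:
```python
from h import *
np.set_printoptions(precision=4,suppress=True)
C=np.load('pics/wrist_stop.npy'); B=np.load('pics/wrist_bracket_corner.npy')
T=C[(C[:,2]>.022)&(C[:,2]<.029)&(C[:,0]>.605)&(C[:,1]<-.33)]
print('fence top',len(T),np.percentile(T,[1,5,50,95,99],axis=0))
e=[]
for y in np.arange(-.384,-.335,.004):
    Q=T[abs(T[:,1]-y)<.002]
    if len(Q)>5: e.append((y,np.percentile(Q[:,0],3)))
e=np.array(e); print(e); print('slope deg',np.degrees(np.polyfit(e[:,0],e[:,1],1)[0]))
F=C[(C[:,2]>.008)&(C[:,2]<.02)&(C[:,0]>.605)&(C[:,0]<.63)&(C[:,1]<-.345)]
print('face',len(F),np.percentile(F,[5,50,95],axis=0) if len(F)>5 else 0)
S=C[(C[:,2]>.045)]; print('side top',np.percentile(S,[1,5,50,95,99],axis=0))
S=C[(C[:,2]>.015)&(C[:,2]<.042)&(C[:,0]<.61)]; print('side below',len(S),np.percentile(S,[1,5,50,95,99],axis=0))
b=B[(B[:,2]>.06)&(B[:,2]<.12)&(B[:,0]>.58)]; print('br',len(b),np.percentile(b,[1,5,50,95,99],axis=0))
A=np.c_[b[:,1],b[:,2],np.ones(len(b))]; k=np.linalg.lstsq(A,b[:,0],rcond=None)[0]; print('plane x=ay+bz+c deg',np.degrees(k[:2]))
```

```text
fence top 1771 [[ 0.6172 -0.3876  0.023 ]
 [ 0.6178 -0.385   0.0239]
 [ 0.6233 -0.3586  0.0252]
 [ 0.6286 -0.3332  0.0265]
 [ 0.6355 -0.3306  0.0276]]
[[-0.384   0.6173]
 [-0.38    0.6174]
 [-0.376   0.6173]
 [-0.372   0.6173]
 [-0.368   0.6174]
 [-0.364   0.6174]
 [-0.36    0.6174]
 [-0.356   0.6175]
 [-0.352   0.6174]
 [-0.348   0.6176]
 [-0.344   0.6174]
 [-0.34    0.6175]
 [-0.336   0.6176]]
slope deg 0.29695495492996815
face 180 [[ 0.6283 -0.3854  0.0085]
 [ 0.6287 -0.3662  0.014 ]
 [ 0.6289 -0.3472  0.0196]]
side top [[ 0.5922 -0.3281  0.0454]
 [ 0.5935 -0.3278  0.0471]
 [ 0.6054 -0.3216  0.0491]
 [ 0.6165 -0.3153  0.0502]
 [ 0.6172 -0.3145  0.0506]]
side below 191 [[ 0.5927 -0.3284  0.0156]
 [ 0.5938 -0.3283  0.0163]
 [ 0.6024 -0.328   0.0285]
 [ 0.609  -0.3277  0.0402]
 [ 0.6098 -0.3055  0.0414]]
br 5007 [[ 0.5989 -0.387   0.0609]
 [ 0.5991 -0.3852  0.0649]
 [ 0.5996 -0.365   0.0972]
 [ 0.6    -0.345   0.1181]
 [ 0.6002 -0.3431  0.1196]]
plane x=ay+bz+c deg [ 0.3023 -0.1686]
```

```bash
python3 -m jog '{"slide":[[8,-6,0],[8,-6,0],[0,0,10],[0,0,15],[0,0,10]],"turn":[[0,0,0],[0,0,0],[0,0,0],[0,0,0],[0,0,0]],"fingers":[-0.4,-0.4,-0.4,-0.4,-0.4]}' |grep -v ori
python3 -m jog '{"slide":[[0,0,7],[0,0,3],[0,0,0]],"turn":[[0,0,0],[0,0,0],[0,0,0]],"fingers":[-0.4,-0.4,-0.4]}' |grep -v ori
cat > gap.py <<'E'
import sys; from h import *
np.set_printoptions(precision=4,suppress=True)
p=cap('wrist',sys.argv[1]); s=nets.masks_of(p,'stop'); b=nets.masks_of(p,'bracket_corner')
C=cloud(p,s[0]['pixels']); B=cloud(p,b[0]['pixels'])
T=C[(C[:,2]>.022)&(C[:,2]<.029)&(C[:,0]>.605)&(C[:,1]<-.33)]
print('fence x',np.percentile(T[:,0],[1,3,5]) if len(T) else 0)
S=C[C[:,2]>.045]; print('side top y',np.percentile(S[:,1],[1,3,50,97]) if len(S) else 0,'x',np.percentile(S[:,0],[2,98]) if len(S) else 0)
b=B[(B[:,2]>.03)&(B[:,2]<.08)&(B[:,0]>.59)]; print('br x',np.percentile(b[:,0],[5,50,95]),'y',np.percentile(b[:,1],[0.5,1,99,99.5]),'z max',B[:,2].max())
A=np.c_[b[:,1],b[:,2],np.ones(len(b))]; print('deg',np.degrees(np.linalg.lstsq(A,b[:,0],rcond=None)[0][:2]))
E
python3 gap.py w5.png; python3 go.py
```

```text
clock: 19.15
tool_pos: [0.6045, -0.3529, 0.0656]
ft_force: [-0.6, -0.5, -4.2]
grip_width: 0.0443
finger_force: 82.2
clock: 19.45
tool_pos: [0.6053, -0.3533, 0.0574]
ft_force: [-0.2, -1.1, -4.7]
grip_width: 0.0441
finger_force: 82.2
fence x [0.6175 0.6179 0.6183]
side top y [-0.3282 -0.328  -0.3204 -0.315 ] x [0.6057 0.6174]
br x [0.6116 0.6121 0.6127] y [-0.3775 -0.3773 -0.3336 -0.3331] z max 0.08930736295292159
deg [0.6463 0.0115]
t 19.6 pos [ 0.6061 -0.3536  0.0587] xdir [ 1.    -0.011  0.001] zdir [ 0.001 -0.001 -1.   ] f [-0.2  0.2 -4.1] q [ 29.  40.  -5.  92.   4.  48. -69.]
```

```bash
python3 -m jog '{"slide":[[2,-2,0],[2,-1.5,0],[0,0,0],[0,0,0]],"turn":[[0,0,0],[0,0,0],[0,0,0],[0,0,0]],"fingers":[-0.4,-0.4,-0.4,-0.4]}' |grep -v ori
python3 gap.py w6.png; python3 go.py
```

```text
clock: 20.0
tool_pos: [0.6099, -0.3496, 0.0582]
ft_force: [-0.5, -0.3, -4.0]
grip_width: 0.0446
finger_force: 82.3
fence x [0.6174 0.6177 0.6181]
side top y [-0.3279 -0.3276 -0.319  -0.3149] x [0.6105 0.6175]
br x [0.6163 0.6168 0.6173] y [-0.374  -0.3737 -0.3298 -0.3294] z max 0.09003387387864471
deg [ 0.6198 -0.0293]
t 20.15 pos [ 0.6099 -0.3497  0.0582] xdir [ 1.    -0.011  0.   ] zdir [ 0.  0. -1.] f [-0.4  0.2 -3.6] q [ 28.  40.  -5.  92.   4.  48. -69.]
```

```bash
python3 -m jog '{"slide":[[0,-1,1],[0,0,1],[0,0,0]],"turn":[[0,0,0],[0,0,0],[0,0,0]],"fingers":[-0.4,-0.4,-0.4]}' |grep -v ori
python3 -m jog '{"slide":[[0,-0.5,0],[0,0,0]],"turn":[[0,0,0],[0,0,0]],"fingers":[-0.4,-0.4]}' |grep -v ori
python3 -m jog '{"slide":[[0.5,0,0],[0,0,0]],"turn":[[0,0,0],[0,0,0]],"fingers":[-0.4,-0.4]}' |grep -v ori
```

```text
clock: 20.45
tool_pos: [0.6099, -0.3495, 0.0562]
ft_force: [-0.9, -2.5, -3.1]
grip_width: 0.0445
finger_force: 82.2
clock: 20.65
tool_pos: [0.6098, -0.3494, 0.0562]
ft_force: [1.5, -4.6, -3.8]
grip_width: 0.0444
finger_force: 82.2
clock: 20.85
tool_pos: [0.61, -0.3494, 0.0562]
ft_force: [-0.6, -5.6, -4.2]
grip_width: 0.0442
finger_force: 82.3
```

```bash
python3 -m jog '{"slide":[[0.5,0,0],[0.5,0,0],[0,0,0]],"turn":[[0,0,0],[0,0,0],[0,0,0]],"fingers":[-0.4,-0.4,-0.4]}' |grep -v ori
python3 -m jog '{"slide":[[0.5,0,0],[0,0,0]],"turn":[[0,0,0],[0,0,0]],"fingers":[-0.4,-0.4]}' |grep -v ori
python3 -m jog '{"slide":[[0.5,0,0],[0,0,0]],"turn":[[0,0,0],[0,0,0]],"fingers":[-0.4,-0.4]}' |grep -v ori
```

```text
clock: 21.15
tool_pos: [0.6102, -0.3494, 0.0561]
ft_force: [-3.3, -4.5, -3.2]
grip_width: 0.0439
finger_force: 82.5
clock: 21.35
tool_pos: [0.6103, -0.3494, 0.0561]
ft_force: [-3.6, -4.6, -0.5]
grip_width: 0.0444
finger_force: 82.5
clock: 21.55
tool_pos: [0.6104, -0.3494, 0.0561]
ft_force: [-4.7, -4.3, 0.3]
grip_width: 0.0443
finger_force: 82.5
```

```bash
python3 -m jog '{"slide":[[0,0,1],[0,0,0.5],[0,0,0]],"turn":[[0,0,0],[0,0,0],[0,0,0]],"fingers":[-0.4,-0.4,-0.4]}' |grep -v ori
python3 -m jog '{"slide":[[0,0,0.5],[0,0,0.5],[0,0,0]],"turn":[[0,0,0],[0,0,0],[0,0,0]],"fingers":[-0.4,-0.4,-0.4]}' |grep -v ori
```

```text
clock: 21.85
tool_pos: [0.6105, -0.3494, 0.0549]
ft_force: [-4.0, -3.2, 0.6]
grip_width: 0.0447
finger_force: 82.9
clock: 22.15
tool_pos: [0.6105, -0.3494, 0.0543]
ft_force: [-5.8, -3.1, 4.3]
grip_width: 0.0446
finger_force: 83.1
```

```bash
python3 -m jog '{"slide":[[0,0,0.5],[0,0,0.5],[0,0,0]],"turn":[[0,0,0],[0,0,0],[0,0,0]],"fingers":[-0.4,-0.4,-0.4]}' |grep -v ori
python3 gap.py w7.png; python3 go.py
```

```text
clock: 22.45
tool_pos: [0.6106, -0.3494, 0.0542]
ft_force: [-8.0, -2.2, 10.1]
grip_width: 0.0445
finger_force: 83.7
fence x [0.6171 0.6174 0.6178]
side top y [-0.328  -0.327  -0.3181 -0.3148] x [0.6127 0.6224]
br x [0.6167 0.6173 0.618 ] y [-0.3736 -0.3734 -0.3297 -0.3295] z max 0.08608243745246388
deg [0.7338 0.6993]
t 22.6 pos [ 0.6106 -0.3494  0.0543] xdir [ 1.    -0.012 -0.003] zdir [-0.003 -0.001 -1.   ] f [-7.2 -1.6 10. ] q [ 28.  41.  -5.  92.   5.  48. -70.]
```

```bash
python3 -m jog '{"slide":[[0,0,0],[0,0,0],[0,0,0],[0,0,0],[0,0,0]],"turn":[[0,0,0],[0,0,0],[0,0,0],[0,0,0],[0,0,0]],"fingers":[0.06,0.1,0.15,0.3,0.5]}' 20|grep -v ori
python3 gap.py w8.png; python3 go.py
```

```text
clock: 23.1
tool_pos: [0.613, -0.347, 0.0525]
ft_force: [0.3, -0.3, -0.6]
grip_width: 0.0641
finger_force: 0.0
fence x [0.617  0.6175 0.6178]
side top y [-0.3277 -0.3269 -0.3201 -0.3153] x [0.5935 0.6174]
br x [0.6161 0.6167 0.6172] y [-0.3737 -0.3734 -0.329  -0.3287] z max 0.08602180525865372
deg [0.2035 0.0297]
t 23.25 pos [ 0.6126 -0.3476  0.0525] xdir [ 1.    -0.011  0.   ] zdir [ 0.     0.001 -1.   ] f [-0.1 -0.3  0.3] q [ 28.  41.  -5.  91.   4.  48. -70.]
```

View pics/w8.png

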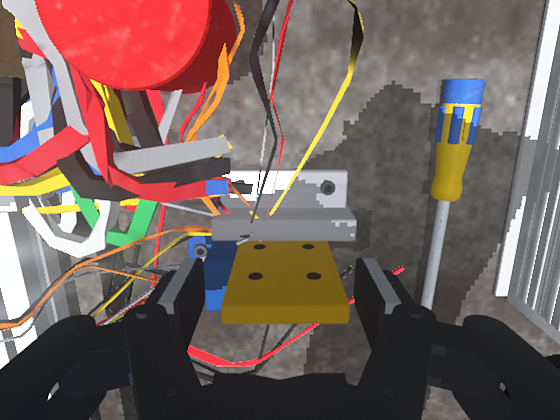

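Released and upright. In the wrist view the leg top edge (222–350, 322) is parallel to the fence, and its front meets it at row 240. The gap to the fence reads about 0.5 mm. I'll back off upwards, then give a low push on the short leg's tip to make it flush.

```bash
python3 -m jog '{"slide":[[0,0,-20],[0,0,-40],[-30,3,-20],[-35,0,0],[0,0,0]],"turn":[[0,0,0],[0,0,0],[0,0,0],[0,0,0],[0,0,0]],"fingers":[0.5,0.5,0.5,0,-1]}' 20|grep -v ori
python3 -m jog '{"slide":[[-2,0,0],[0,0,0],[0,0,0],[0,0,0],[0,0,0]],"turn":[[0,0,0],[0,0,0],[0,0,0],[0,0,0],[0,0,0]],"fingers":[-1,-1,-1,-1,-1]}' |grep -v ori
python3 gap.py w9.png; python3 go.py 0.545,-0.351,0.008
```

```text
clock: 23.75
tool_pos: [0.5425, -0.3522, 0.1331]
ft_force: [-0.3, -0.8, -1.4]
grip_width: 0.0358
finger_force: 0.0
clock: 24.25
tool_pos: [0.5458, -0.3503, 0.1323]
ft_force: [0.0, -0.2, 0.2]
grip_width: -0.0001
finger_force: 0.0
fence x [0.6166 0.6169 0.6172]
side top y [-0.339  -0.3281 -0.3207 -0.3147] x [0.592  0.6167]
br x [0.6166 0.6167 0.6168] y [-0.3669 -0.3668 -0.3323 -0.3321] z max 0.08656114861734344
deg [ 0.1223 -0.3084]
t 24.4 pos [ 0.5455 -0.3505  0.1325] xdir [ 1.    -0.011  0.   ] zdir [ 0.  0. -1.] f [ 0.6 -0.2  0.1] q [ 31.  31.  -6.  98.   4.  52. -66.]
slide [ -0.5   0.5 124.5]
```

```bash
python3 -m jog '{"slide":[[-3,0,40],[0,0,40],[0,0,30],[0,0,14],[0,0,4]],"turn":[[0,0,0],[0,0,0],[0,0,0],[0,0,0],[0,0,0]],"fingers":[-1,-1,-1,-1,-1]}' |grep -v ori
python3 -m jog '{"slide":[[2,0,0],[2,0,0],[2,0,0],[0,0,0]],"turn":[[0,0,0],[0,0,0],[0,0,0],[0,0,0]],"fingers":[-1,-1,-1,-1]}' |grep -v ori
python3 -m jog '{"slide":[[1,0,0],[1,0,0],[0,0,0]],"turn":[[0,0,0],[0,0,0],[0,0,0]],"fingers":[-1,-1,-1]}' |grep -v ori
```

```text
clock: 24.9
tool_pos: [0.5415, -0.35, 0.0031]
ft_force: [-0.5, -0.0, 0.0]
grip_width: -0.0005
finger_force: 0.0
clock: 25.3
tool_pos: [0.5495, -0.3509, 0.0059]
ft_force: [0.2, 0.2, 0.8]
grip_width: -0.0002
finger_force: 0.0
clock: 25.6
tool_pos: [0.5501, -0.3508, 0.0047]
ft_force: [-0.4, -0.3, 0.1]
grip_width: 0.0001
finger_force: 0.3
```

```bash
python3 -m jog '{"slide":[[1,0,0],[1,0,0],[0,0,0]],"turn":[[0,0,0],[0,0,0],[0,0,0]],"fingers":[-1,-1,-1]}' |grep -E "pos|ft"
python3 -m jog '{"slide":[[1,0,0],[0,0,0]],"turn":[[0,0,0],[0,0,0]],"fingers":[-1,-1]}' |grep -E "pos|ft"
python3 -m jog '{"slide":[[1,0,0],[0,0,0]],"turn":[[0,0,0],[0,0,0]],"fingers":[-1,-1]}' |grep -E "pos|ft"
```

```text
tool_pos: [0.5503, -0.3508, 0.0043]
ft_force: [-5.9, 1.5, 4.8]
tool_pos: [0.5504, -0.3508, 0.0042]
ft_force: [-7.9, 1.4, 5.4]
tool_pos: [0.5504, -0.3508, 0.0041]
ft_force: [-10.9, 0.7, 7.6]
```

The bracket is seated against the fence: 11 N of push and no movement. I'll back off, go up and make the final check.

```bash
python3 -m jog '{"slide":[[-8,0,0],[-4,0,-5],[0,0,-30],[0,0,-45],[0,0,-45]],"turn":[[0,0,0],[0,0,0],[0,0,0],[0,0,0],[0,0,0]],"fingers":[-1,-1,-1,-1,-1]}' |grep -E "pos|ft"
python3 -m jog '{"slide":[[0,0,-45],[0,0,-30],[0,0,0],[0,0,0]],"turn":[[0,0,0],[0,0,0],[0,0,0],[0,0,0]],"fingers":[-1,-1,-1,-1]}' |grep -E "pos|ft"
python3 gap.py w10.png
python3 - <<'E'
from h import *
p=cap('side')
for l in ['red_tin','small_carton','tape_roll','screwdriver','bracket_corner','bracket_long_leg']:
    r=nets.landmark_of(p,l); print(l,np.round(r[0]['point'],3) if r else None)
a=cv2.resize(p['pixels'][150:270,230:390,::-1],None,fx=2.4,fy=2.4,interpolation=2)
w=cv2.imread('pics/w10.png'); w=w[100:388,150:534]
cv2.imwrite('pics/end.png',np.hstack([a,w]))
E
```

```text
tool_pos: [0.5423, -0.3502, 0.131]
ft_force: [0.3, -0.9, 0.5]
tool_pos: [0.5429, -0.3506, 0.2057]
ft_force: [0.6, -0.3, -0.8]
fence x [0.617  0.6172 0.6174]
side top y [-0.3481 -0.3282 -0.3209 -0.3148] x [0.5914 0.6167]
red_tin [ 0.717 -0.298 -0.004]
small_carton [ 0.724 -0.212  0.004]
tape_roll [ 0.493 -0.532 -0.002]
screwdriver [ 0.624 -0.43  -0.001]
bracket_corner [ 0.614 -0.345 -0.003]
bracket_long_leg [ 0.614 -0.355  0.04 ]Traceback (most recent call last):
  File "gap.py", line 8, in <module>
    b=B[(B[:,2]>.03)&(B[:,2]<.08)&(B[:,0]>.59)]; print('br x',np.percentile(b[:,0],[5,50,95]),'y',np.percentile(b[:,1],[0.5,1,99,99.5]),'z max',B[:,2].max())
                                                              ~~~~~~~~~~~~~^^^^^^^^^^^^^^^^^^
    return _quantile_unchecked(
        a, q, axis, out, overwrite_input, method, keepdims, weights)
    return _ureduce(a,
                    func=_quantile_ureduce_func,
    ...<5 lines>...
                    overwrite_input=overwrite_input,
                    method=method)
    r = func(a, **kwargs)
    result = _quantile(arr,
                       quantiles=q,
    ...<2 lines>...
                       out=out,
                       weights=wgt)
    slices_having_nans = np.isnan(arr[-1, ...])
                                  ~~~^^^^^^^^^
IndexError: index -1 is out of bounds for axis 0 with size 0
```

View pics/end.png

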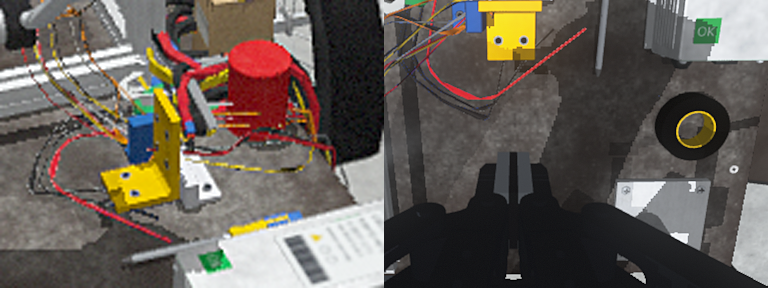

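Side view: the bracket stands upright at (150,160) against the fence, next to the blue stop at (140,138), and the other things haven't moved. In the wrist view its side edge at (486,20) is next to the blue stop. I'll measure that side gap once more.

Run:
```python
from h import *
p=cap('wrist'); B=cloud(p,nets.masks_of(p,'bracket_corner')[0]['pixels']); S=cloud(p,nets.masks_of(p,'stop')[0]['pixels'])
for n,lo,hi in(('top',.078,.09),('short',.005,.012)):
    b=B[(B[:,2]>lo)&(B[:,2]<hi)&(B[:,0]>.55)]
    print(n,len(b),cv2.minAreaRect(b[:,:2].astype(np.float32)),np.percentile(b[:,1],[.5,99.5]).round(4),np.percentile(b[:,0],[.5,99.5]).round(4))
s=S[S[:,2]>.04]; s=s[s[:,1]>-.335]; print(cv2.minAreaRect(s[:,:2].astype(np.float32)),np.percentile(s[:,1],[.5,1,3]))
```

```text
top 756 ((0.612789511680603, -0.3511424660682678), (0.04480163753032684, 0.007531318813562393), 89.367919921875) [-0.3735 -0.3289] [0.6088 0.6168]
short 2362 ((0.5841794610023499, -0.35089176893234253), (0.04615797474980354, 0.04468509554862976), 89.37754821777344) [-0.3739 -0.3283] [0.5619 0.6066]
((0.6044803261756897, -0.3211674392223358), (0.014081203378736973, 0.025260021910071373), 89.0409927368164) [-0.32800097 -0.32798763 -0.32785003]
```

Both faces are flush within about 0.3 mm, so I'm handing in.

```bash
python3 -c "
from bench import job; print(job.sign_off())"
```

```text
the job is handed in; nothing more can be done
None
```

The bracket was tipped onto its short leg, released, regrasped, lifted about 5 cm and set in the corner stop; it stands flush with both faces to about 0.3 mm by camera, the other things are where they were within camera accuracy, and the job is handed in.

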